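# Spin the rinsed tomatoes dry

### The job

Spin the rinsed cherry tomatoes dry: with the fingertips push the green lock tab on the salad spinner's lid outward, toward the rim, as far as it goes, then push the knob of the crank round its circle two full turns clockwise as seen from above, stopping about where the knob started, and leave it. Push lightly: nothing is gripped or lifted, the spinner stays where it stands (a centimetre or two of creep does no harm), and the jars, the mill and the glass beside it are left alone.

Things in the scene. Friction and masses are not known exactly. Their poses are not given: they have to be found in the camera images.
- spinner: salad spinner with clear bowl, white lid and green crank: 210 mm across, lid top 92 mm above its origin, knob top 149 mm; 1 to 1.6 kg, stands loose on a rubber foot. Origin: centre of the underside, z up. Its x axis points from the lid's centre to where the knob stands while locked; the lock tab stands on the other side (-x). Green arrows on the lid show the crank's direction.
- crank (a joint): angle of the crank about the lid's centre: about 0 at the start, grows clockwise seen from above, 6.283 per turn, counts on past each turn. Takes about 1 N at the knob, stays where it is left, and turns the basket twice as fast. While the lock is in, its tongue sits in a fork on the hub and stops the crank within about 0.06 rad.
- crank_knob (a point): centre of the top of the crank's dark grey knob, an upright cylinder 27 mm across whose sides are free from 26 mm to 57 mm above the lid top; it circles at 58 mm from the lid's centre. The green crank arm under it is 18 mm wide, its top 18 mm above the lid at most.
- lock (a joint): slide of the lock: 0 = locked (start), 0.015 m = fully out, free. Moves radially outward (along the spinner's -x), needs about 1.2 N and stays where it is left.
- lock_tab (a point): middle of the top edge of the lock tab, a green upright plate 26 mm wide, 8 mm thick along the slide, rising 23 mm above the lid, 80 mm from the lid's centre when locked. Inward of it lies the flat tongue between guides (tops 8 mm above the lid); the hub's fork, 14 mm high, ends 41 mm from the centre, 35 mm short of the tab's inner face.
- spice_jar: spice jar with a red cap, 45 mm across, 106 mm tall; origin at the centre of its underside; a bystander
- pepper_mill: wooden pepper mill, 58 mm across, 125 mm tall; origin at the centre of its underside; a bystander
- teal_jar: teal glass jar with a flat lid, 55 mm across, 98 mm tall; origin at the centre of its underside; a bystander
- tumbler: grey glass tumbler, 80 mm across, 88 mm tall; origin at the centre of its underside; a bystander

How it is judged (in metres and radians):
On the way, in this order (a step that is already met when the one before it is completed fails the run):
1. the lock is pushed out while the crank still stands where it was (value of joint lock above 0.012 m and value of joint crank below 0.5 rad), for 0.1 s.
2. the crank has been pushed one full turn clockwise (value of joint crank above 6.283 rad), for 0.05 s.
3. the crank has been pushed two turns clockwise (value of joint crank above 12.07 rad), for 0.05 s.
At the end, for the whole second after the job is handed in: Lock out (12 of 15 mm or more); crank at rest after two clockwise turns from its locked place (at most 0.5 rad short, 0.8 rad past); spinner upright, within 40 mm of its place; jars, mill and glass within 20 mm of theirs (value of joint lock above 0.012 m and value of joint crank between 12.07 and 13.37 rad and velocity of joint crank between -0.05 and 0.05 rad/s and angle between spinner's own z axis and vertical below 0.05 rad and distance of spinner from where it was at the start of the episode below 0.04 m and distance of each of spice_jar, pepper_mill, teal_jar, tumbler from where it was at the start of the episode below 0.02 m); the robot touches nothing.
It fails at once if the fingers press or squeeze the spinner, its crank or its lock with more than 22 N (contact force between the fingers and spinner above 22 N).
It fails at once if the spinner is lifted, tipped or shoved more than 40 mm away (height (world z) of spinner above 0.012 m or angle between spinner's own z axis and vertical above 0.12 rad or distance of spinner from where it was at the start of the episode above 0.04 m).
It fails at once if the crank is wound anticlockwise (value of joint crank below -0.25 rad).
It fails at once if a jar, the mill or the glass is moved (distance of any of spice_jar, pepper_mill, teal_jar, tumbler from where it was at the start of the episode above 0.02 m).
It also fails if it takes over 72 s, if anything falls off the work surface, if the arm or the gripper's body presses on something with over 40 N, if the wrist force passes 120 N, or if a joint passes its speed limit or range.

### The arm

A 7-joint arm with a two-finger parallel gripper is mounted at the origin on a cart in front of the work surface, level with it; the furniture and walls round the work are solid. World frame = base frame: x ahead of the robot, y to its left, z up, the work surface at z = 0. Lengths are in mm, angles in rad, forces in N, time in s.
With the tool pointing down it reaches from about 400 to 875 mm from the base axis. Payload 4.4 kg.
Tool frame: the origin (TCP) lies midway between the tips of the shut fingers; the grasp point (between the pads) lies ctrl.grip_depth behind it (ctrl.grip_depth is the distance from the TCP to the grasp point, in mm); z points along the fingers, y is the line along which they close (so a half turn about z gives the same grasp; the last joint's range is limited). The gripper opens to 85 mm and grips with 20 to 120 N. Pads are 22 mm wide; open, the fingers measure 114 mm over their backs; the gripper's body (76 mm by 85 mm) begins 54 mm behind the grasp point. The pads swing forward as they close: fully open they stand 13 mm farther back than shut.
Start: joints at [1.12, 0.628, 0.038, 1.517, -0.027, 0.996, -0.02], TCP at [244.021, -602.471, 231.313] pointing down, gripper open.
Joint ranges: [-3.06, 3.06], [-0.37, 2.12], [-1.25, 1.32], [0.18, 2.47], [-1.1, 4.24], [0.23, 1.98], [-2.94, 2.94]. Speed limits (rad/s): [2.57, 2.57, 3.14, 3.14, 3.14, 3.14, 3.14].

### API

Orientations are given as [roll, pitch, yaw] about the fixed x, y, z axes, in that order (R = Rz(yaw) Ry(pitch) Rx(roll)).
In Python, from cell import ctrl gives the robot as it stands.
- The arm moves only by the tool carry_out, never from a script. Its argument "deltas" is one flat list of numbers, 7 for each row, row after row: the turn, a rotation vector about the tool's x, y, z in degrees, then the shift along the tool's x, y, z in m, then the closure, from -1 (fully open) to 1 (shut). In form: [wx, wy, wz, dx, dy, dz, claw, wx, wy, wz, dx, dy, dz, claw, ...]. A call has 1 to 12 rows; each row shifts and turns the commanded pose from where the row before left it, along the tool's axes as they then stand; what a row does not reach is not made up. A row lasts 1/8 s, in which the tool goes at most 62.5 mm and 10.7 degrees, less where a joint would pass 70% of its speed; a pose out of reach is approached as far as the arm can. A call with a gripper value outside its range is refused whole. The fingers move at their own pace and stop on an object; the grip force is fixed at half the most. Time passes only in rows, so rows that do not move let the fingers close. It gives the time, the measured TCP pose, the force, the opening and the grip force at its end, in the units of the state.
- ctrl.read_state(): the state, without advancing time (a new reading comes with each control period).
- ctrl.get_image(name): name is "scene" or "top" or "wrist"; returns the picture (420x560x3 uint8, red, green, blue); there is no depth.
- ctrl.calibration(name): a dict with "mtx" (3x3 intrinsics, pixels), "distortion" ([k1, k2, p1, p2, k3] as OpenCV has them; the pictures are not rectified), "R" (3x3) and "t" (3): a world point X has camera coordinates R X + t. Camera axes: x right, y down, z forward; pixel columns grow to the right and rows downward; lengths in mm; the calibration is good to about 2 mm. A picture is of the moment at which its call begins: read the wrist's pose just before it. calibration takes no time and is no camera call; for the wrist camera it gives the pose at the moment of the call.
- ctrl.finish_job(): hands the job in; it is judged then, once.
The state is a dict: "clock": time; "qpos": joint angles; "qd": joint speeds; "tau": joint torques, N m; "eef_pos": TCP position; "tool_rot": TCP orientation; "force": force on the tool from outside, world axes, zero at the start; "torque": the same for the moment, N m; "width": finger opening in mm; "gripper_force": force on a finger pad.
Only numpy, scipy, OpenCV 4.12 (cv2) and the standard library are available. Lean on these libraries where they do the work, as an engineer would, in place of code of your own. Each camera call takes 0.05 s, during which the arm holds its last target. There are 200 camera calls.

## Working session

There is one attempt and no reset: what is moved stays moved. The work goes in short steps, Python scripts to look and compute and a tool call to move; the robot and the scene stay as the last step left them, time stands still between calls to the robot, and variables do not carry over. Pictures are saved under pics/ and viewed, at most 10 in all, crops included, and the job is handed in when it is done.

Besides the shell and the picture viewer there is one more tool, called as name(argument=value, ...), one argument or row to a line, values as JSON. carry_out: Moves the arm, as the interface text tells. Its arguments: {"type":"object","properties":{"deltas":{"type":"array"}},"required":["deltas"]}

```bash
mkdir -p pics; cat > h.py <<'E'
import numpy as np,cv2
from cell import ctrl
def save(n,f):
    im=ctrl.get_image(n); cv2.imwrite('pics/'+f,im[:,:,::-1]); return im
def ray(n,uv,cal=None):
    c=cal or ctrl.calibration(n); K=np.array(c['mtx'],float);D=np.array(c['distortion'],float);R=np.array(c['R']);t=np.array(c['t']).ravel()
    p=cv2.undistortPoints(np.array(uv,float).reshape(-1,1,2),K,D).reshape(-1,2)
    d=np.c_[p,np.ones(len(p))]@R
    return -R.T@t,d/np.linalg.norm(d,axis=1)[:,None]
def plane(n,uv,z,cal=None):
    o,d=ray(n,uv,cal); return o+d*((z-o[2])/d[:,2])[:,None]
def cross(n1,a,n2,b):
    o1,d1=ray(n1,a);o2,d2=ray(n2,b);d1=d1[0];d2=d2[0]
    s=np.linalg.lstsq(np.c_[d1,-d2],o2-o1,rcond=None)[0]
    p,q=o1+s[0]*d1,o2+s[1]*d2; return (p+q)/2,np.linalg.norm(p-q)
E
python3 - <<'E'
from h import *
a=save('top','top0.png');b=save('scene','scene0.png')
s=ctrl.read_state();print(s['clock'],s['eef_pos'],s['tool_rot'],s['width'],ctrl.grip_depth)
for n in('top','scene'):
    c=ctrl.calibration(n);print(n,-np.array(c['R']).T@np.array(c['t']).ravel())
E
```

```text
0.1 [ 243.80362384 -601.92985418  230.4670829 ] [-3.13985886e+00  1.29012467e-05  3.84781193e-01] 85.73846651156305 18.700000000000003
top [ 211.11347748    5.09307583 1298.91796778]
scene [-431.38155153  464.7678318  1072.55383189]
```

View pics/top0.png

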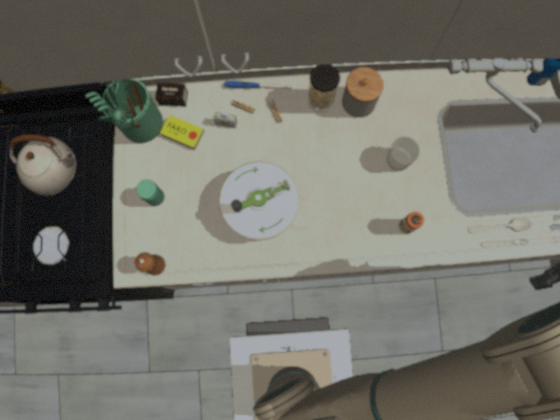

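View pics/scene0.png

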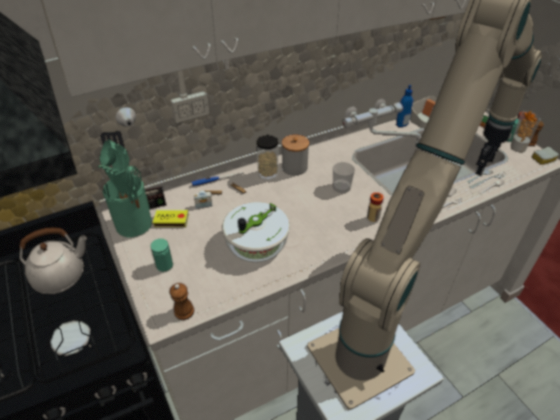

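The top view shows the spinner at about (260,200), the knob at (237,206) and the tab at (286,186). In the scene view the knob is at (242,224) and the tab at (273,208). The teal jar, mill, spice jar and tumbler all stand clear of the spinner.

```bash
python3 - <<'E'
from h import *
T=cv2.imread('pics/top0.png');S=cv2.imread('pics/scene0.png')
def cen(im,box,f):
    x0,y0,x1,y1=box;c=im[y0:y1,x0:x1];hsv=cv2.cvtColor(c,cv2.COLOR_BGR2HSV).astype(int)
    m=f(hsv).astype(np.uint8);n,l,st,ce=cv2.connectedComponentsWithStats(m)
    k=1+np.argmax(st[1:,4]);return ce[k]+[x0,y0],st[k]+[x0,y0,0,0,0]
dark=lambda h:h[...,2]<75
kt=cen(T,(225,192,250,220),dark);ks=cen(S,(232,212,252,236),dark);print(kt,ks)
print('knob',cross('top',kt[0],'scene',ks[0]))
# lid: white, low-sat pixels
white=lambda h:(h[...,1]<28)&(h[...,2]>120)
w=cen(T,(205,150,315,250),white);print('lid',w, plane('top',[w[0]],92))
green=lambda h:(h[...,1]>110)&(h[...,0]>30)&(h[...,0]<65)
g=cen(T,(240,175,300,215),green);gs=cen(S,(240,195,285,235),green);print('green',g,gs)
big=np.hstack([cv2.resize(T[160:240,220:300],None,fx=5,fy=5,interpolation=2),cv2.resize(S[190:270,215:295],None,fx=5,fy=5,interpolation=2)])
cv2.imwrite('pics/z.png',big)
E
```

```text
(array([236.31818182, 205.54545455]), array([232, 201,   9,  10,  66])) (array([241.82051282, 224.83333333]), array([239, 219,   7,  14,  78]))
knob (array([475.25288569, 107.31116066, 126.90608564]), np.float64(0.8934771890986352))
lid (array([265.82294935, 197.45562528]), array([ 205,  150,  110,  100, 8924])) [[499.40159165  33.72365271  92.        ]]
green (array([254.15217391, 199.53623188]), array([242, 191,  24,  16, 138])) (array([254.29813665, 221.50310559]), array([240, 209,  33,  24, 161]))
```

View pics/z.png

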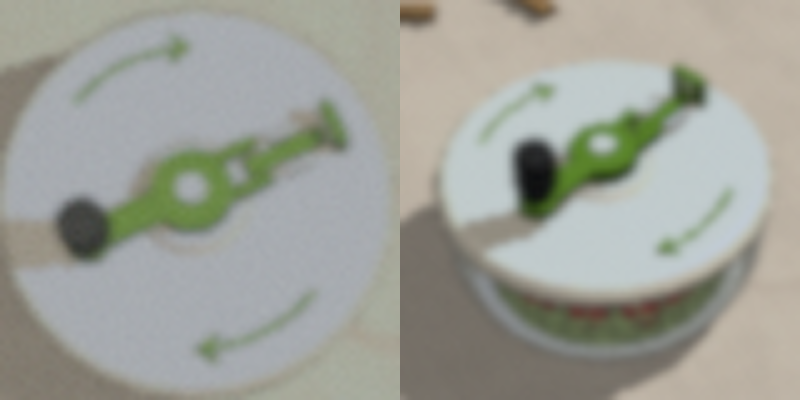

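The zoom shows, in the top view, the hub hole at about (258.4,197.4), the tab's top at (286.8,185.4) and the lid disc centred near (259.5,200.7). In the scene view the tab's top is at (273,204.4), the knob's top at (242.4,220) and the hub hole at (255.6,218.6).

```bash
python3 - <<'E'
from h import *
print('tab',cross('top',[286.8,185.4],'scene',[273,204.4]), plane('top',[[286.8,185.4]],115))
print('hub',cross('top',[258.4,197.4],'scene',[255.6,218.6]),plane('top',[[258.4,197.4]],107))
print('knobtop',cross('top',[236.2,205.6],'scene',[242.4,219.5]),plane('top',[[236.2,205.6]],149))
print('lid',plane('top',[[259.5,200.7]],90))
for n,uv,z in(('teal',[147,187],98),('mill',[143,261],125),('spice',[415,221],106),('tumbler',[404,150],88)):print(n,plane('top',[uv],z))
c=ctrl.calibration('wrist');R=np.array(c['R']);o=-R.T@np.array(c['t']).ravel();s=ctrl.read_state();print('wristcam',o-s['eef_pos'],R,c['mtx'])
E
```

```text
tab (array([521.28273922, -21.43917108, 117.39897845]), np.float64(1.008941321338282)) [[521.61955946 -21.91010597 115.        ]]
hub (array([496.56394719,  52.00834745, 109.70702087]), np.float64(0.23409896186851498)) [[497.28117785  52.21308554 107.        ]]
knobtop (array([469.66619494, 105.84007432, 152.5978135 ]), np.float64(0.24839567274204025)) [[470.40685132 106.05089105 149.        ]]
lid [[492.4408895   50.55905373  90.        ]]
teal [[547.93782233 341.96481282  98.        ]]
mill [[351.78780612 346.9254511  125.        ]]
spice [[ 408.5608411  -341.65861061  106.        ]]
tumbler [[ 605.23535523 -341.96837447   88.        ]]
wristcam [ 67.10265299  26.76635155 142.99517584] [[ 0.37429899 -0.9273073  -0.00119669]
 [-0.88915047 -0.35926313  0.28344568]
 [-0.26327118 -0.1050294  -0.95898755]] [[346.83119153   0.         281.07167027]
 [  0.         346.83119153 208.78375689]
 [  0.           0.           1.        ]]
```

carry_out(
  deltas=[0, 0, 0, 0.0237, -0.0227, 0, 1, 0, 0, 0, 0.0237, -0.0227, 0, 1, 0, 0, 0, 0.0237, -0.0227, 0, 1, 0, 0, 0, 0.0237, -0.0227, 0, 1, 0, 0, 0, 0.0237, -0.0227, 0, 1, 0, 0, 0, 0.0237, -0.0227, 0, 1, 0, 0, 0, 0.0237, -0.0227, 0, 1, 0, 0, 0, 0.0237, -0.0227, 0, 1, 0, 0, 0, 0.0237, -0.0227, 0, 1, 0, 0, 0, 0.0237, -0.0227, 0, 1, 0, 0, 0, 0.0237, -0.0227, 0, 1, 0, 0, 0, 0.0237, -0.0227, 0, 1],
)

```text
clock: 1.6
eef_pos: [405.5, -242.1, 231.1]
tool_rot: [-3.141, 0.0, 0.385]
force: [0.7, 0.7, -0.1]
width: 0.0
gripper_force: 0.0
```

carry_out(
  deltas=[0, 0, 0, 0.0237, -0.0227, 0, 1, 0, 0, 0, 0.0237, -0.0227, 0, 1, 0, 0, 0, 0.0237, -0.0227, 0, 1, 0, 0, 0, 0.0237, -0.0227, 0, 1, 0, 0, 0, 0.0237, -0.0227, 0, 1, 0, 0, 0, 0.0237, -0.0227, 0, 1, 0, 0, 0, 0.0237, -0.0227, 0, 1, 0, 0, 0, 0.0237, -0.0227, 0, 1],
)

```text
clock: 2.6
eef_pos: [513.1, -2.8, 231.1]
tool_rot: [-3.141, 0.001, 0.385]
force: [1.5, -0.4, 0.5]
width: 0.3
gripper_force: 0.0
```

carry_out(
  deltas=[0, 0, -10, 0, 0, 0, 1, 0, 0, -10, 0, 0, 0, 1, 0, 0, -10, 0, 0, 0, 1, 0, 0, -10, 0, 0, 0, 1, 0, 0, -10, 0, 0, 0, 1, 0, 0, -10, 0, 0, 0, 1, 0, 0, -10, 0, 0, 0, 1, 0, 0, -10, 0, 0, 0, 1, 0, 0, -10, 0, 0, 0, 1, 0, 0, 0, 0, 0, 0, 1],
)

```text
clock: 3.85
eef_pos: [512.7, -3.9, 231.0]
tool_rot: [-3.141, -0.001, 1.954]
force: [0.1, 0.4, 0.0]
width: -0.0
gripper_force: 0.0
```

```bash
python3 - <<'E'
from h import *
import json
s=ctrl.read_state();print(s['clock'],s['eef_pos'],s['tool_rot'],s['qpos'],s['width'],s['force'])
c=ctrl.calibration('wrist');json.dump({k:np.array(v).tolist() for k,v in c.items()},open('w0.json','w'))
im=save('wrist','w0.png')
E
```

```text
3.85 [512.68922675  -3.93327388 231.02038208] [-3.14105415e+00 -6.24155116e-04  1.95350630e+00] [ 0.27042114  0.46369116 -0.4544918   1.88677544  0.26360749  0.85070219
  0.06485969] -0.01949622739608601 [0.12650256 0.40650442 0.0461069 ]
```

View pics/w0.png

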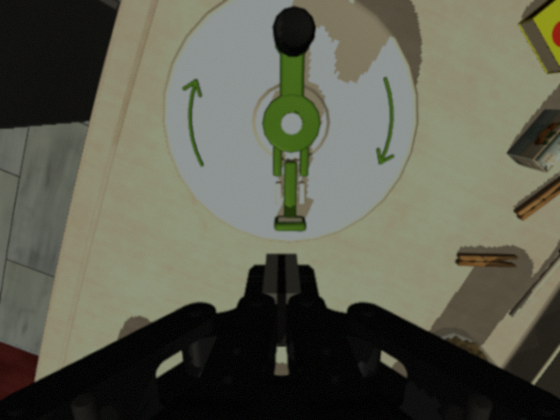

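In the wrist view the tab spans columns 275–306 and rows 216–231. The hub hole is at (291,123), the knob's top at about (294,30), and the lid's rim runs from column 164 to 418 with its bottom at row 241. The shut fingertips are at about (281,257).

```bash
python3 - <<'E'
from h import *
import json
c=json.load(open('w0.json'));im=cv2.imread('pics/w0.png');hsv=cv2.cvtColor(im,cv2.COLOR_BGR2HSV)
print('col290 rows',[(r,*hsv[r,290]) for r in range(208,236,1)])
# lid ellipse: hough-like fit from white mask contour
g=(hsv[...,0]>30)&(hsv[...,0]<70)&(hsv[...,1]>110)
for r in (219,222,225,228):
    k=np.where(g[r,260:320])[0]+260;print(r,k.min(),k.max())
d=(hsv[...,2]<55).astype(np.uint8);d[80:]=0;d[:,:265]=0;d[:,325:]=0
n,l,st,ce=cv2.connectedComponentsWithStats(d);k=1+np.argmax(st[1:,4]);print(st[k],ce[k])
print('hub',plane('w',[[291,123]],107,c),'lid L,R,B',plane('w',[[164,115],[418,115],[291,241]],90,c))
for r in(216,219,224,228,231):print(r,plane('w',[[290.5,r]],115,c))
o,dd=ray('w',[[290.5,224]],c)
# height check: wrist vs top ray of tab top
o2,d2=ray('top',[[286.8,185.4]]);
s=np.linalg.lstsq(np.c_[dd[0],-d2[0]],o2-o,rcond=None)[0];print('tab xyz',o+s[0]*dd[0],o2+s[1]*d2[0])
print('knob top',plane('w',[[294,28]],149,c))
E
```

```text
col290 rows [(208, np.uint8(44), np.uint8(185), np.uint8(58)), (209, np.uint8(45), np.uint8(203), np.uint8(54)), (210, np.uint8(43), np.uint8(203), np.uint8(54)), (211, np.uint8(44), np.uint8(198), np.uint8(54)), (212, np.uint8(45), np.uint8(202), np.uint8(53)), (213, np.uint8(44), np.uint8(192), np.uint8(53)), (214, np.uint8(44), np.uint8(206), np.uint8(52)), (215, np.uint8(43), np.uint8(201), np.uint8(52)), (216, np.uint8(41), np.uint8(162), np.uint8(55)), (217, np.uint8(35), np.uint8(96), np.uint8(64)), (218, np.uint8(27), np.uint8(73), np.uint8(80)), (219, np.uint8(27), np.uint8(68), np.uint8(98)), (220, np.uint8(25), np.uint8(62), np.uint8(90)), (221, np.uint8(36), np.uint8(63), np.uint8(77)), (222, np.uint8(44), np.uint8(97), np.uint8(58)), (223, np.uint8(44), np.uint8(167), np.uint8(55)), (224, np.uint8(44), np.uint8(194), np.uint8(67)), (225, np.uint8(44), np.uint8(195), np.uint8(81)), (226, np.uint8(44), np.uint8(186), np.uint8(93)), (227, np.uint8(43), np.uint8(189), np.uint8(97)), (228, np.uint8(44), np.uint8(189), np.uint8(101)), (229, np.uint8(44), np.uint8(176), np.uint
[... 270 characters left out ...]
8(85), np.uint8(10), np.uint8(147))]
219 276 303
222 276 303
225 275 304
228 276 304
[ 273    7   42   50 1641] [293.43388178  31.20901889]
hub [[497.20366162  54.65243493 107.        ]] lid L,R,B [[401.21405851  22.57637626  90.        ]
 [589.75979716  98.4267135   90.        ]
 [536.231916   -39.24761897  90.        ]]
216 [[523.46469955 -10.9690153  115.        ]]
219 [[524.40332327 -13.25696964 115.        ]]
224 [[525.97883578 -17.09699521 115.        ]]
228 [[527.24944541 -20.19352727 115.        ]]
231 [[528.20845581 -22.53047445 115.        ]]
tab xyz [529.00795349 -23.16066846  95.34681473] [526.92219145 -22.37124971  94.78177675]
knob top [[476.07719665 108.01165768 149.        ]]
```

carry_out(
  deltas=[0, 0, 0, 0.001, 0.0035, 0.015, 1, 0, 0, 0, 0.001, 0.0035, 0.015, 1, 0, 0, 0, 0, 0, 0.015, 1, 0, 0, 0, 0, 0, 0.015, 1, 0, 0, 0, 0, 0, 0.015, 1, 0, 0, 0, 0, 0, 0.015, 1, 0, 0, 0, 0, 0, 0, 1],
)

```text
clock: 4.78
eef_pos: [517.8, 0.6, 140.0]
tool_rot: [-3.139, -0.001, 1.956]
force: [0.4, 0.5, 0.0]
width: -0.2
gripper_force: 0.0
```

```bash
python3 - <<'E'
from h import *
import json
s=ctrl.read_state();print(s['clock'],s['eef_pos'],s['force'])
c=ctrl.calibration('wrist');json.dump({k:np.array(v).tolist() for k,v in c.items()},open('w1.json','w'))
def proj(P):
    return cv2.projectPoints(np.array(P,float).reshape(-1,1,3),cv2.Rodrigues(np.array(c['R']))[0],np.array(c['t'],float),np.array(c['mtx']),np.array(c['distortion'],float))[0].reshape(-1,2)
print(proj([s['eef_pos']]))
im=save('wrist','w1.png')
E
```

```text
4.775 [517.80275727   0.64586126 140.04883303] [0.42978308 0.48516581 0.01651749]
[[280.96172263 271.19419181]]
```

View pics/w1.png

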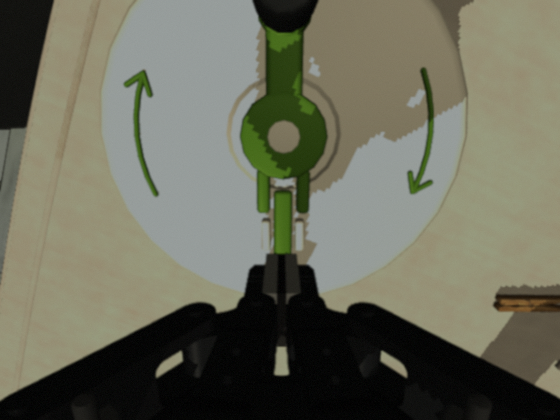

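The shut tips (281,256) hang in line with the tongue, the fork ends at about row 212, and the hub hole is at (284,136). The tab is hidden behind the fingers, so I go down and push in small steps.

carry_out(
  deltas=[0, 0, 0, 0, 0, 0.009, 1, 0, 0, 0, 0, 0, 0.009, 1, 0, 0, 0, 0, 0, 0.009, 1, 0, 0, 0, 0, 0, 0.007, 1, 0, 0, 0, 0, 0, 0, 1],
)

```text
clock: 5.45
eef_pos: [518.3, 0.7, 106.7]
tool_rot: [-3.14, -0.0, 1.956]
force: [0.4, 0.0, -0.4]
width: 0.1
gripper_force: 0.0
```

carry_out(
  deltas=[0, 0, 0, -0.003, 0, 0, 1, 0, 0, 0, -0.003, 0, 0, 1, 0, 0, 0, -0.003, 0, 0, 1, 0, 0, 0, -0.002, 0, 0, 1, 0, 0, 0, -0.002, 0, 0, 1, 0, 0, 0, 0, 0, 0, 1],
)

```text
clock: 6.2
eef_pos: [523.7, -11.5, 107.4]
tool_rot: [3.141, 0.0, 1.955]
force: [0.0, 0.6, 0.3]
width: 0.1
gripper_force: 0.2
```

```bash
python3 - <<'E'
from h import *
import json
c=json.load(open('w1.json'));print('hub',plane('w',[[284,136]],107,c))
E
```

```text
hub [[497.50399643  54.75988894 107.        ]]
```

carry_out(
  deltas=[0, 0, 0, -0.002, 0, 0, 1, 0, 0, 0, -0.002, 0, 0, 1, 0, 0, 0, -0.002, 0, 0, 1],
)

```text
clock: 6.58
eef_pos: [525.8, -17.0, 107.3]
tool_rot: [-3.142, -0.0, 1.956]
force: [0.4, 2.0, -0.4]
width: -0.2
gripper_force: 0.6
```

carry_out(
  deltas=[0, 0, 0, -0.001, 0, 0, 1, 0, 0, 0, -0.001, 0, 0, 1, 0, 0, 0, -0.001, 0, 0, 1],
)

```text
clock: 6.95
eef_pos: [526.9, -19.6, 107.3]
tool_rot: [-3.142, -0.0, 1.956]
force: [-0.6, 2.8, -1.0]
width: -0.2
gripper_force: 1.5
```

carry_out(
  deltas=[0, 0, 0, -0.001, 0, 0, 1],
)

```text
clock: 7.08
eef_pos: [526.9, -19.8, 107.2]
tool_rot: [-3.141, -0.001, 1.956]
force: [-1.9, 3.8, -0.2]
width: 0.5
gripper_force: 2.3
```

carry_out(
  deltas=[0, 0, 0, -0.001, 0, 0, 1, 0, 0, 0, 0, 0, 0, 1],
)

```text
clock: 7.32
eef_pos: [527.0, -19.9, 107.1]
tool_rot: [-3.141, -0.002, 1.957]
force: [-2.7, 6.4, -0.4]
width: 0.0
gripper_force: 2.9
```

carry_out(
  deltas=[0, 0, 0, -0.001, 0, 0, 1, 0, 0, 0, 0, 0, 0, 1],
)

```text
clock: 7.58
eef_pos: [527.2, -20.3, 107.0]
tool_rot: [-3.141, -0.003, 1.957]
force: [-3.4, 6.7, -0.2]
width: -0.1
gripper_force: 3.5
```

Force rises to 7 N with no further travel, so the lock is at its stop. I back off and check it.

carry_out(
  deltas=[0, 0, 0, 0.004, 0, 0, 1, 0, 0, 0, 0.006, 0, 0, 1, 0, 0, 0, 0, 0, -0.015, 1, 0, 0, 0, 0, 0, -0.02, 1, 0, 0, 0, 0, 0, -0.025, 1, 0, 0, 0, 0.03, -0.011, 0, 1, 0, 0, 0, 0.03, -0.011, 0, 1, 0, 0, 0, 0.03, -0.011, 0, 1, 0, 0, 0, 0.018, -0.011, 0, 1, 0, 0, 0, 0, 0, 0, 1],
)

```text
clock: 8.82
eef_pos: [442.4, 70.7, 167.9]
tool_rot: [3.141, 0.001, 1.957]
force: [0.2, 0.2, -0.7]
width: 0.2
gripper_force: 0.0
```

```bash
python3 - <<'E'
from h import *
s=ctrl.read_state();print(s['clock'],s['eef_pos'],s['force'])
T=save('top','top1.png');S=save('scene','scene1.png')
T=T[160:240,220:300,::-1];S=S[190:270,215:295,::-1]
cv2.imwrite('pics/z1.png',np.hstack([cv2.resize(T,None,fx=5,fy=5,interpolation=2),cv2.resize(S,None,fx=5,fy=5,interpolation=2)]))
E
```

```text
8.825 [442.37769413  70.70472854 167.92898539] [ 0.24597596  0.16212804 -0.6879624 ]
```

View pics/z1.png

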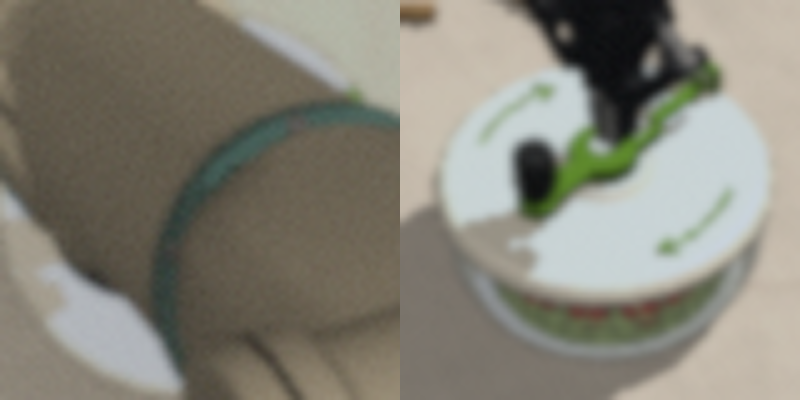

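In the scene view the tab moved from (690,72) to (708,67) in the crop, about 15 mm. The lid's outline and the knob, at (537,170), haven't moved. Next I go down behind the knob and start the orbit.

carry_out(
  deltas=[0, 0, 0, 0.0017, 0.0004, 0.011, 1, 0, 0, 0, 0, 0, 0.011, 1, 0, 0, 0, 0, 0, 0.011, 1, 0, 0, 0, 0, 0, 0.011, 1, 0, 0, 0, 0, 0, 0, 1, 0, 0, 0, 0.0036, 0.0036, 0, 1, 0, 0, 0, 0.0036, 0.0036, 0, 1, 0, 0, 0, 0.0029, 0.0041, 0, 1, 0, 0, 0, 0.0029, 0.0041, 0, 1, 0, 0, 0, 0.0021, 0.0046, 0, 1, 0, 0, 0, 0.0021, 0.0046, 0, 1],
)

```text
clock: 10.3
eef_pos: [459.0, 97.1, 123.2]
tool_rot: [-3.141, 0.0, 1.955]
force: [-1.6, -1.1, 0.4]
width: -0.1
gripper_force: 0.5
```

carry_out(
  deltas=[0, 0, 0, 0.0013, 0.0049, 0, 1, 0, 0, 0, 0.0013, 0.0049, 0, 1, 0, 0, 0, 0.0004, 0.005, 0, 1, 0, 0, 0, 0.0004, 0.005, 0, 1],
)

```text
clock: 10.8
eef_pos: [476.3, 107.8, 123.3]
tool_rot: [-3.141, 0.0, 1.955]
force: [-1.0, -2.0, -0.7]
width: 0.0
gripper_force: 0.8
```

carry_out(
  deltas=[0, 0, 0, -0.0009, 0.0101, 0, 1, 0, 0, 0, -0.0026, 0.0098, 0, 1, 0, 0, 0, -0.0043, 0.0092, 0, 1, 0, 0, 0, -0.0058, 0.0083, 0, 1, 0, 0, 0, -0.0072, 0.0072, 0, 1, 0, 0, 0, -0.0083, 0.0058, 0, 1, 0, 0, 0, -0.0092, 0.0043, 0, 1, 0, 0, 0, -0.0098, 0.0026, 0, 1, 0, 0, 0, -0.0101, 0.0009, 0, 1],
)

```text
clock: 11.92
eef_pos: [552.1, 75.2, 123.3]
tool_rot: [-3.141, -0.0, 1.955]
force: [-2.4, 1.7, 0.2]
width: -0.1
gripper_force: 0.8
```

```bash
cat > rel.py <<'E'
from h import *
s=ctrl.read_state();d=s['eef_pos'][:2]-np.array([497.3,54.6]);x=d@[-.376,.927];y=d@[.927,.376]
print(s['clock'],s['eef_pos'],'rel',x,y,'r',np.hypot(x,y),'phi',np.degrees(np.arctan2(y,x)),s['force'],s['qpos'])
E
python3 rel.py
```

```text
11.925 [552.14239887  75.24432486 123.30254698] rel -1.483452830946698 58.60116990479589 r 58.61994324896945 phi 91.45009797346306 [-2.44327624  1.69720054  0.17102181] [ 0.05620503  0.66544272 -0.37307233  1.87279408  0.36973745  0.67161508
 -0.15243248]
```

Tracking is good and the force is light, about 3 N opposing the motion. I carry on from 90° to 270°.

carry_out(
  deltas=[0, 0, 0, -0.0101, -0.0009, 0, 1, 0, 0, 0, -0.0098, -0.0026, 0, 1, 0, 0, 0, -0.0092, -0.0043, 0, 1, 0, 0, 0, -0.0083, -0.0058, 0, 1, 0, 0, 0, -0.0072, -0.0072, 0, 1, 0, 0, 0, -0.0058, -0.0083, 0, 1, 0, 0, 0, -0.0043, -0.0092, 0, 1, 0, 0, 0, -0.0026, -0.0098, 0, 1, 0, 0, 0, -0.0009, -0.0101, 0, 1],
)

```text
clock: 13.05
eef_pos: [519.4, -0.3, 123.4]
tool_rot: [3.141, 0.0, 1.956]
force: [0.6, 1.6, -0.4]
width: -0.1
gripper_force: 0.8
```

carry_out(
  deltas=[0, 0, 0, 0.0009, -0.0101, 0, 1, 0, 0, 0, 0.0026, -0.0098, 0, 1, 0, 0, 0, 0.0043, -0.0092, 0, 1, 0, 0, 0, 0.0058, -0.0083, 0, 1, 0, 0, 0, 0.0072, -0.0072, 0, 1, 0, 0, 0, 0.0083, -0.0058, 0, 1, 0, 0, 0, 0.0092, -0.0043, 0, 1, 0, 0, 0, 0.0098, -0.0026, 0, 1, 0, 0, 0, 0.0101, -0.0009, 0, 1],
)

```text
clock: 14.18
eef_pos: [443.8, 32.7, 123.4]
tool_rot: [3.141, 0.0, 1.956]
force: [1.9, -0.9, 0.4]
width: -0.2
gripper_force: 0.8
```

```bash
python3 rel.py; python3 -c "
from h import *
S=save('scene','scene2.png')[180:280,205:305,::-1];cv2.imwrite('pics/z2.png',cv2.resize(S,None,fx=4,fy=4,interpolation=2))"
```

```text
14.175 [443.83660736  32.66703321 123.35497156] rel -0.2296245783495575 -57.80736048726202 r 57.80781654716985 phi -90.22759126007813 [ 1.89634443 -0.90576798  0.39878907] [ 0.11492053  0.54703958 -0.35655388  2.16776078  0.39796822  0.48789424
 -0.16380768]
```

View pics/z2.png

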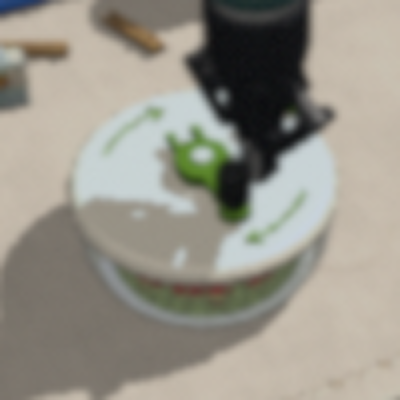

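The knob, at (235,185) in the crop, is just ahead of the fingers on the robot's side, so the crank is following. The spinner hasn't moved. Next is 270° to 630°.

carry_out(
  deltas=[0, 0, 0, 0.0101, 0.0009, 0, 1, 0, 0, 0, 0.0098, 0.0026, 0, 1, 0, 0, 0, 0.0092, 0.0043, 0, 1, 0, 0, 0, 0.0083, 0.0058, 0, 1, 0, 0, 0, 0.0072, 0.0072, 0, 1, 0, 0, 0, 0.0058, 0.0083, 0, 1, 0, 0, 0, 0.0043, 0.0092, 0, 1, 0, 0, 0, 0.0026, 0.0098, 0, 1, 0, 0, 0, 0.0009, 0.0101, 0, 1],
)

```text
clock: 15.35
eef_pos: [476.5, 108.1, 123.2]
tool_rot: [-3.141, 0.0, 1.956]
force: [-0.8, -1.7, 0.1]
width: -0.0
gripper_force: 0.9
```

carry_out(
  deltas=[0, 0, 0, -0.0009, 0.0101, 0, 1, 0, 0, 0, -0.0026, 0.0098, 0, 1, 0, 0, 0, -0.0043, 0.0092, 0, 1, 0, 0, 0, -0.0058, 0.0083, 0, 1, 0, 0, 0, -0.0072, 0.0072, 0, 1, 0, 0, 0, -0.0083, 0.0058, 0, 1, 0, 0, 0, -0.0092, 0.0043, 0, 1, 0, 0, 0, -0.0098, 0.0026, 0, 1, 0, 0, 0, -0.0101, 0.0009, 0, 1],
)

```text
clock: 16.48
eef_pos: [552.1, 75.2, 123.3]
tool_rot: [-3.141, -0.0, 1.956]
force: [-0.7, 1.1, 0.0]
width: 0.2
gripper_force: 0.8
```

carry_out(
  deltas=[0, 0, 0, -0.0101, -0.0009, 0, 1, 0, 0, 0, -0.0098, -0.0026, 0, 1, 0, 0, 0, -0.0092, -0.0043, 0, 1, 0, 0, 0, -0.0083, -0.0058, 0, 1, 0, 0, 0, -0.0072, -0.0072, 0, 1, 0, 0, 0, -0.0058, -0.0083, 0, 1, 0, 0, 0, -0.0043, -0.0092, 0, 1, 0, 0, 0, -0.0026, -0.0098, 0, 1, 0, 0, 0, -0.0009, -0.0101, 0, 1],
)

```text
clock: 17.6
eef_pos: [519.4, -0.3, 123.4]
tool_rot: [3.141, 0.0, 1.956]
force: [0.9, 1.6, -0.4]
width: -0.1
gripper_force: 0.8
```

carry_out(
  deltas=[0, 0, 0, 0.0009, -0.0101, 0, 1, 0, 0, 0, 0.0026, -0.0098, 0, 1, 0, 0, 0, 0.0043, -0.0092, 0, 1, 0, 0, 0, 0.0058, -0.0083, 0, 1, 0, 0, 0, 0.0072, -0.0072, 0, 1, 0, 0, 0, 0.0083, -0.0058, 0, 1, 0, 0, 0, 0.0092, -0.0043, 0, 1, 0, 0, 0, 0.0098, -0.0026, 0, 1, 0, 0, 0, 0.0101, -0.0009, 0, 1],
)

```text
clock: 18.73
eef_pos: [443.8, 32.7, 123.4]
tool_rot: [3.141, 0.0, 1.956]
force: [1.3, -1.1, -0.4]
width: 0.1
gripper_force: 0.8
```

```bash
python3 rel.py
```

```text
18.725 [443.84816405  32.71372681 123.35620542] rel -0.1906849271077564 -57.779090643062474 r 57.77940529531829 phi -90.18908919738179 [ 1.27251622 -1.07723818 -0.37509129] [ 0.11254776  0.5466513  -0.35326363  2.16780021  0.3945831   0.48708921
 -0.16027246]
```

carry_out(
  deltas=[0, 0, 0, 0.0101, 0.0009, 0, 1, 0, 0, 0, 0.0098, 0.0026, 0, 1, 0, 0, 0, 0.0092, 0.0043, 0, 1, 0, 0, 0, 0.0083, 0.0058, 0, 1, 0, 0, 0, 0.0072, 0.0072, 0, 1, 0, 0, 0, 0.0029, 0.0041, 0, 1, 0, 0, 0, 0.0029, 0.0041, 0, 1, 0, 0, 0, 0.0022, 0.0046, 0, 1, 0, 0, 0, 0.0011, 0.0023, 0, 1, 0, 0, 0, 0.0007, 0.0014, 0, 1, 0, 0, 0, 0.0004, 0.0008, 0, 1, 0, 0, 0, 0, 0, 0, 1],
)

```text
clock: 20.23
eef_pos: [458.8, 97.2, 123.3]
tool_rot: [3.142, -0.0, 1.955]
force: [-0.8, -0.3, -0.9]
width: -0.4
gripper_force: 0.3
```

```bash
python3 rel.py; python3 - <<'E'
from h import *
S=save('scene','scene3.png')[190:270,215:295,::-1]
ks=None
h=cv2.cvtColor(np.ascontiguousarray(S),cv2.COLOR_BGR2HSV)
cv2.imwrite('pics/z3.png',cv2.resize(S,None,fx=5,fy=5,interpolation=2))
E
```

```text
20.225 [458.8120607   97.22046078 123.31318824] rel 53.98063232073751 -19.653026481897907 r 57.44693303950031 phi -20.005326306536777 [-0.79857959 -0.29207154 -0.91146962] [-0.02754986  0.56926055 -0.34637337  2.10682405  0.37467404  0.52340372
 -0.26625388]
```

View pics/z3.png

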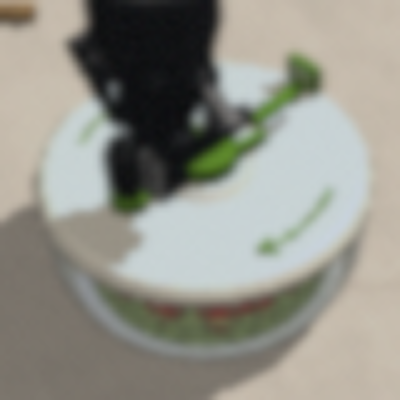

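The knob is now at about (124,168) in the crop, against (137,170) at the start, so it is close to its starting place. I work out its angle.

```bash
python3 - <<'E'
from h import *
c=ctrl.calibration('scene')
for f in(-20,-10,0,10,20,30):
    a=np.radians(112-f);P=np.array([497.3+58*np.cos(a),54.6+58*np.sin(a),127.])
    p=cv2.projectPoints(P.reshape(1,1,3),cv2.Rodrigues(np.array(c['R']))[0],np.array(c['t'],float),np.array(c['mtx']),np.array(c['distortion'],float))[0].ravel()
    print(f,(p-[215,190])*5)
E
```

```text
-20 [160.09610801 186.15773774]
-10 [144.93156017 181.05151601]
0 [131.48611416 174.16483692]
10 [120.18030212 165.73864187]
20 [111.35248318 156.06173492]
30 [105.24958075 145.4578491 ]
```

The crank is about 5–10° past two turns. I back away, lift, and clear the view.

carry_out(
  deltas=[0, 0, 0, -0.001, -0.003, 0, 1, 0, 0, 0, -0.003, -0.006, 0, 1, 0, 0, 0, -0.003, -0.008, 0, 1, 0, 0, 0, 0, 0, -0.02, 1, 0, 0, 0, 0, 0, -0.03, 1, 0, 0, 0, 0, 0, -0.04, 1, 0, 0, 0, 0, 0, -0.03, 1, 0, 0, 0, -0.04, 0, 0, 1, 0, 0, 0, -0.04, 0, 0, 1, 0, 0, 0, -0.04, 0, 0, 1, 0, 0, 0, -0.03, 0, 0, 1, 0, 0, 0, 0, 0, 0, 1],
)

```text
clock: 21.78
eef_pos: [501.8, -57.7, 242.9]
tool_rot: [-3.141, 0.001, 1.95]
force: [-0.8, 0.3, 0.2]
width: 0.0
gripper_force: 0.0
```

```bash
python3 - <<'E'
from h import *
s=ctrl.read_state();print(s['clock'],s['eef_pos'],s['force'])
W=save('wrist','w4.png')[:,:,::-1];S=save('scene','scene4.png')[190:270,215:295,::-1]
cv2.imwrite('pics/z4.png',np.hstack([cv2.resize(W,(400,300)),cv2.resize(S,(300,300),interpolation=2)]))
E
```

```text
21.775 [501.83938931 -57.71202616 242.88281719] [-0.78063896  0.33593255  0.16502406]
```

View pics/z4.png

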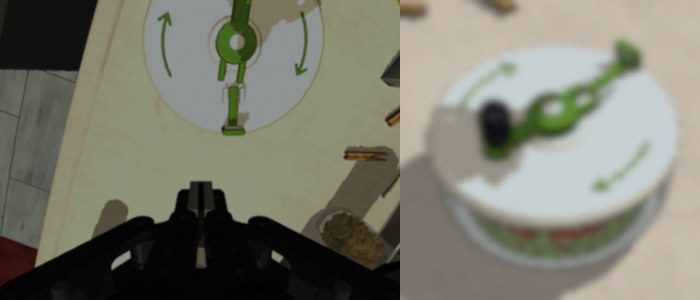

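In the wrist view the tab is at the rim, (233,130), and the crank stands a few degrees clockwise of its starting line. The robot is clear, so I hand the job in.

```bash
python3 -c "
from cell import ctrl
print(ctrl.finish_job())"
```

```text
the job is handed in; nothing more can be done
None
```

I handed the job in: the lock tab is pushed fully out, the crank has gone two clockwise turns and rests about 5–10° past its starting place, and the arm is clear; the hand-in returned no verdict.

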